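# Load the sample series into the dry-block thermostat in order

### The job

The four capped sample tubes carry no numbers and are known only by their place in the white rack, so load them into the dry-block thermostat in the same order: the tube next to the rack's grip tab into the well next to the block's control box, and so on down the row. Keep the tubes upright, lower each one fully into its well without dropping it, and let go. Do not disturb the flask, the petri dish or the timer.

Things in the scene. Friction and masses are not known exactly. Their poses are not given: they have to be found in the camera images.
- tube_1_center (a point): Sample tube, first (next to the rack's grip tab) in the rack at the start; all four look alike. Amber body 26 mm wide, the lowest 16 mm tapering to a flat 15 mm foot; black screw cap 30 mm wide, the top 18 mm; 96 mm high, 45 g. Point: on the axis, half-way up (48 mm above the foot; middle of the cap 39 mm higher). z up.
- tube_2_center (a point): Sample tube, second from the grip tab in the rack at the start; all four look alike. Amber body 26 mm wide, the lowest 16 mm tapering to a flat 15 mm foot; black screw cap 30 mm wide, the top 18 mm; 96 mm high, 45 g. Point: on the axis, half-way up (48 mm above the foot; middle of the cap 39 mm higher). z up.
- tube_3_center (a point): Sample tube, third from the grip tab in the rack at the start; all four look alike. Amber body 26 mm wide, the lowest 16 mm tapering to a flat 15 mm foot; black screw cap 30 mm wide, the top 18 mm; 96 mm high, 45 g. Point: on the axis, half-way up (48 mm above the foot; middle of the cap 39 mm higher). z up.
- tube_4_center (a point): Sample tube, fourth (farthest from the grip tab) in the rack at the start; all four look alike. Amber body 26 mm wide, the lowest 16 mm tapering to a flat 15 mm foot; black screw cap 30 mm wide, the top 18 mm; 96 mm high, 45 g. Point: on the axis, half-way up (48 mm above the foot; middle of the cap 39 mm higher). z up.
- rack: Heavy white rack, 60 x 185 (along its y) x 55 mm, turned any way. Origin: centre of footprint on the bench, z up. Flat dark rubber grip tab at its +y end only. 31 mm holes on its y axis, from the tab at y = +48, +8, -32, -72 mm. Tubes stand 10 mm above the bench, tops at 106 mm. Caps are 10 mm apart: fingers fit only across the row (along x), in the block too.
- block: Fixed thermostat: bare metal block with 4 wells, grey shell, grey control box (black panel) at its +y end; 84 x 202 (along its y), block top 64, box 72 mm high. Origin: centre of footprint on the bench, z up. Wells 31 mm wide, 45 deep, on its y axis, from the box at y = +41, +1, -39, -79 mm; floor 19 mm above the bench (seated tube: centre at 67, top at 115 mm).
- flask: Bystander: small conical glass flask with a stopper, 64 mm wide, 121 mm high, loose. Origin: centre of its underside, z up.
- petri: Bystander: shut petri dish, 60 mm wide, 13 mm high, loose. Origin: centre of its underside, z up.
- bench_timer: Bystander: small bench timer, 66 x 62 x 18 mm, loose, lying flat. Origin: centre of its underside, z up.
Not all that is in view belongs to the job. Leave any pink look-alike of the part that bears tube_3_center alone.

How it is judged:
At the end, for the whole second after the job is handed in: Each tube stands in its own well, counted from the control box in the order in which the tubes stood from the grip tab: its centre within 8 mm of the well's axis along both the block's x and y, within 6 mm of the fully seated height, tilted less than 0.15 rad, at rest (slower than 0.02 m/s) (x of tube_1_center in the frame of block between -0.008 and 0.008 m and y of tube_1_center in the frame of block between 0.033 and 0.049 m and z of tube_1_center in the frame of block between 0.061 and 0.073 m and angle between each of tube_1_center, tube_2_center, tube_3_center, tube_4_center's own z axis and vertical below 0.15 rad and linear speed of each of tube_1, tube_2, tube_3, tube_4 below 0.02 m/s and x of tube_2_center in the frame of block between -0.008 and 0.008 m and y of tube_2_center in the frame of block between -0.007 and 0.009 m and z of tube_2_center in the frame of block between 0.061 and 0.073 m and x of tube_3_center in the frame of block between -0.008 and 0.008 m and y of tube_3_center in the frame of block between -0.047 and -0.031 m and z of tube_3_center in the frame of block between 0.061 and 0.073 m and x of tube_4_center in the frame of block between -0.008 and 0.008 m and y of tube_4_center in the frame of block between -0.087 and -0.071 m and z of tube_4_center in the frame of block between 0.061 and 0.073 m); the robot touches nothing.
It fails at once if the flask is moved more than 3 cm (distance of flask from where it was at the start of the episode above 0.03 m).
It fails at once if the petri dish is moved more than 3 cm (distance of petri from where it was at the start of the episode above 0.03 m).
It fails at once if the timer is moved more than 3 cm (distance of bench_timer from where it was at the start of the episode above 0.03 m).
It fails at once if a tube is tipped over (angle between any of tube_1_center, tube_2_center, tube_3_center, tube_4_center's own z axis and vertical above 0.7 rad).
It fails at once if a tube is dropped (falls freely more than about 3 cm) ((linear speed of tube_1 above 0.8 m/s and contact force between the fingers and tube_1 below 0.05 N) or (linear speed of tube_2 above 0.8 m/s and contact force between the fingers and tube_2 below 0.05 N) or (linear speed of tube_3 above 0.8 m/s and contact force between the fingers and tube_3 below 0.05 N) or (linear speed of tube_4 above 0.8 m/s and contact force between the fingers and tube_4 below 0.05 N)).
It also fails if it takes over 102 s, if anything falls off the work surface, if the arm or the gripper's body presses on something with over 40 N, if the wrist force passes 120 N, or if a joint passes its speed limit or range.

### The arm

A 6-joint arm with a two-finger parallel gripper is mounted at the origin on a cart in front of the work surface, level with it; the furniture and walls round the work are solid. World frame = base frame: x ahead of the robot, y to its left, z up, the work surface at z = 0. Lengths are in m, angles in rad, forces in N, time in s.
With the tool pointing down it reaches from about 0.25 to 0.725 m from the base axis. Payload 4 kg.
Tool frame: the origin (TCP) lies midway between the tips of the shut fingers; the grasp point (between the pads) lies 19 mm behind it; z points along the fingers, x is the direction in which the jaws open and shut, and the axes are right-handed (so a half turn about z gives the same grasp; the last joint's range is limited). The gripper opens to 85 mm and grips with 20 to 120 N. Pads are 22 mm wide; open, the fingers measure 114 mm over their backs; the gripper's body (76 mm by 85 mm) begins 54 mm behind the grasp point. The pads swing forward as they close: fully open they stand 13 mm farther back than shut.
Start: joints at [-1.271, 0.241, 0.005, 1.335, 0, 1.571], TCP at [0.148, -0.478, 0.231] pointing down, gripper open.
Joint ranges: [-2.72, 2.72], [-1.05, 1.87], [-1.09, 1.28], [-1.99, 2.15], [-1.42, 1.44], [-3.14, 3.14]. Speed limits (rad/s): [2.79, 2.79, 3.14, 3.14, 3.14, 3.14].

### API

Orientations are given as a unit quaternion [x, y, z, w].
In Python, from workcell import bot, vision, ticket gives the robot as it stands.
- The arm moves only by the tool play_rows, never from a script. Its argument "deltas" is one flat list of numbers, 5 for each row, row after row: the opening, from 0 (shut) to 1 (fully open), then the shift along the tool's x, y, z in units of 60 mm (1.0 is 60 mm), then the turn about the tool's z in degrees. A call has 1 to 12 rows; each row shifts and turns the pose as measured when the row begins, along the tool's axes as they then stand; what a row does not reach is not made up. A row lasts 1/8 s, in which the tool goes at most 62.5 mm and 10.7 degrees, less where a joint would pass 70% of its speed; a pose out of reach is approached as far as the arm can. A call is refused whole if a number of a shift passes 1 or a number of a turn 10.7, either way. A call with a gripper value outside its range is refused whole. The fingers move at their own pace and stop on an object; the grip force is fixed at half the most. Time passes only in rows, so rows that do not move let the fingers close. It gives the time, the measured TCP pose, the force and the opening at its end, in the units of the state.
- bot.get_obs(): the state, without advancing time (a new reading comes with each control period).
- vision.camera(name): name is "scene" or "side" or "wrist"; returns a dict with "color" (480x640x3 uint8, blue, green, red), "intrinsics" (3x3 intrinsics, pixels), "rvec" (rotation vector, rad) and "tvec" (3), from world to camera coordinates, as OpenCV has them. Camera axes: x right, y down, z forward; pixel columns grow to the right and rows downward; lengths in m; the calibration is good to about 2 mm. A picture is of the moment at which its call begins. There is no depth.
- ticket.job_done(): hands the job in, once; it reports no verdict.
The state is a dict: "clock": time; "joint_pos": joint angles; "joint_vel": joint speeds; "tau": joint torques, N m; "eef_pos": TCP position; "tool_rot": TCP orientation; "ft_force": force on the tool from outside, world axes, zero at the start; "ft_torque": the same for the moment, N m; "grip_width": finger opening in m.
Only numpy, scipy, OpenCV 4.12 (cv2) and the standard library are available. Lean on these libraries where they do the work, as an engineer would, in place of code of your own. Each camera call takes 0.05 s, during which the arm holds its last target. There are 200 camera calls.

## Working session

There is one attempt and no reset: what is moved stays moved. The work goes in short steps, Python scripts to look and compute and a tool call to move; the robot and the scene stay as the last step left them, time stands still between calls to the robot, and variables do not carry over. Pictures are saved under pics/ and viewed, about 12 in all and at most 16, crops included, and the job is handed in when it is done.

Besides the shell and the picture viewer there is one more tool, called after "Emit:" in YAML: its name, and indented under it one key for each argument. play_rows: Moves the arm, as the interface text tells. Its arguments: {"type":"object","properties":{"deltas":{"type":"array"}},"required":["deltas"]}

```bash
mkdir -p pics; ls
python3 - <<'E'
from workcell import bot, vision
import cv2,numpy as np
for n in("scene","side"):
    c=vision.camera(n); cv2.imwrite(f"pics/{n}0.png",c["color"])
    R=cv2.Rodrigues(np.array(c["rvec"],float))[0]; print(n,np.array(c["intrinsics"]).round(1).tolist(),(-R.T@np.array(c["tvec"]).ravel()).round(3),R[2].round(2))
print(bot.get_obs())
E
```

```text
pics
scene [[503.2, 0.0, 316.5], [0.0, 503.2, 237.9], [0.0, 0.0, 1.0]] [0.24  0.33  0.517] [ 0.37 -0.76 -0.54]
side [[492.1, 0.0, 313.8], [0.0, 492.1, 245.9], [0.0, 0.0, 1.0]] [0.265 0.338 0.607] [ 0.28 -0.75 -0.6 ]
{'clock': 0.1, 'joint_pos': array([-1.27098609e+00,  2.41356156e-01,  3.87503210e-03,  1.33522512e+00,
        6.45655860e-06,  1.57080032e+00]), 'joint_vel': array([ 0.00065197, -0.00190519, -0.00041216,  0.00044479, -0.00195219,
        0.00115719]), 'tau': array([-1.87583705e-04, -3.73137581e+01,  2.53010345e+01,  1.08236616e-02,
       -8.64071694e-05, -1.36548846e-05]), 'eef_pos': array([ 0.14750351, -0.47715281,  0.23049889]), 'tool_rot': array([ 8.04777582e-01, -5.93575716e-01, -7.66616537e-04, -5.69436117e-04]), 'ft_force': array([-0.233975  ,  0.32306605,  0.59905945]), 'ft_torque': array([ 0.03169761, -0.00012625,  0.04305881]), 'grip_width': 0.08514627087367162}
```

View pics/scene0.png

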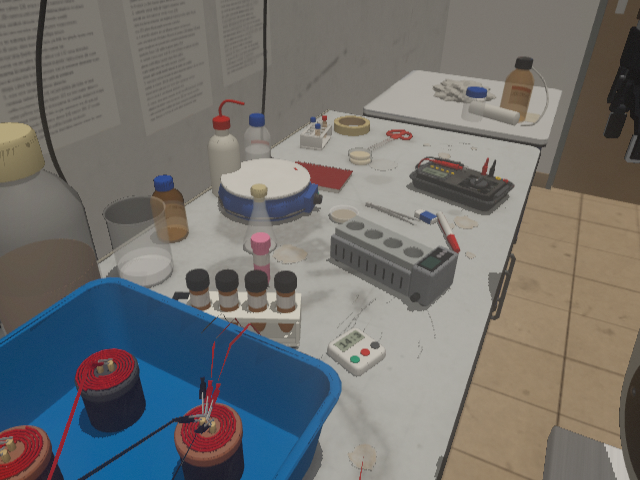

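View pics/side0.png

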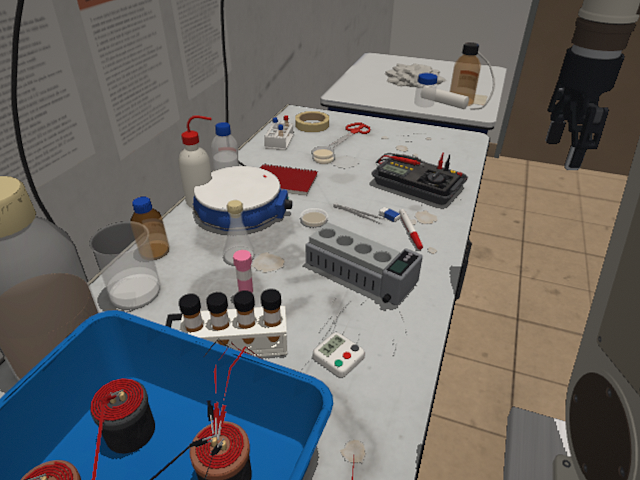

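Scene view: the rack's black caps are at (198,276), (227,278), (257,280) and (286,281), with the dark tab on the left at (180,296), so the leftmost cap is tube 1. The block's wells run from (352,228) to (433,250), with the control box on the right at (435,262). Look-alikes: the pink tube at (261,250), which I leave alone, the amber bottle at (170,205), and the black motors in the bin. I take the four black-capped tubes in the white rack.

```bash
cat > h.py <<'E'
import cv2,numpy as np
from workcell import bot,vision
from scipy.spatial.transform import Rotation as Ro
def cam(n):
    c=vision.camera(n); R=cv2.Rodrigues(np.array(c["rvec"],float))[0]
    return c["color"],np.array(c["intrinsics"]),R,np.array(c["tvec"]).ravel()
def cast(px,K,R,t,z):
    p=np.atleast_2d(px).astype(float); d=np.c_[p,np.ones(len(p))]@np.linalg.inv(K).T@R; o=-R.T@t
    return o+d*((z-o[2])/d[:,2])[:,None]
def proj(P,K,R,t):
    q=(np.atleast_2d(P)@R.T+t)@K.T; return q[:,:2]/q[:,2:]
E
python3 - <<'E'
from h import *
for n,roi in(("scene",(180,255,310,300)),("side",(170,280,290,320))):
    im,K,R,t=cam(n); x0,y0,x1,y1=roi
    m=(im.max(2)<60).astype(np.uint8); s=np.zeros_like(m); s[y0:y1,x0:x1]=m[y0:y1,x0:x1]
    k,l,st,ce=cv2.connectedComponentsWithStats(s)
    for i in range(1,k):
        if st[i,4]>80:
            print(n,st[i],ce[i].round(1), cast(ce[i],K,R,t,.097).round(4))
im,K,R,t=cam("scene")
cv2.imwrite("pics/c1.png",cv2.resize(im[205:375,165:465],None,fx=2.6,fy=2.6,interpolation=cv2.INTER_CUBIC))
E
```

```text
scene [186 270  23  21 393] [197.2 280.1] [[ 0.6228 -0.0898  0.097 ]]
scene [216 270  22  22 360] [226.3 281.2] [[ 0.5865 -0.1062  0.097 ]]
scene [245 271  22  21 324] [255.5 282.4] [[ 0.5501 -0.1224  0.097 ]]
scene [275 276  22  17 214] [285.1 285.7] [[ 0.5109 -0.1348  0.097 ]]
side [261 289  20  22 356] [270.6 299.5] [[ 0.5159 -0.1439  0.097 ]]
side [233 291  22  21 369] [243.5 301. ] [[ 0.5524 -0.1267  0.097 ]]
side [207 292  21  22 367] [216.8 302.8] [[ 0.5879 -0.1091  0.097 ]]
side [170 294  31  26 442] [187.5 306.2] [[ 0.6247 -0.0875  0.097 ]]
```

View pics/c1.png

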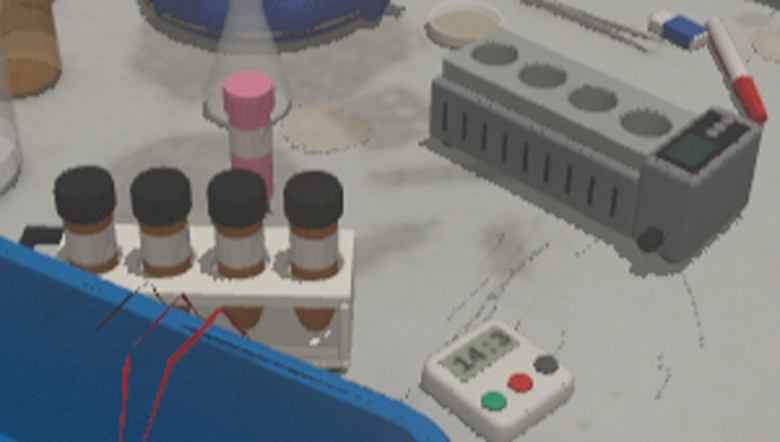

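The crop confirms the choice: four black-capped amber tubes in the white rack with the dark tab at the left (far +x) end, and the pink look-alike standing behind the rack. Wells are at crop (494,53), (543,76), (593,98) and (647,122), with the control box at the right (near) end. The timer lies in front and the bin rim is close in front of the rack. Next I measure the block and the obstacles.

Run:
```python
from h import *
im,K,R,t=cam("scene"); im2,K2,R2,t2=cam("side")
w=np.array([[647,122],[593,98],[543,76],[494,53]])/2.6+[165,205]
W=cast(w,K,R,t,.064); print(W.round(4), np.linalg.norm(np.diff(W,axis=0),axis=1).round(4))
w2=np.array([[397,253],[367,246],[345,240],[329,233]]); print(cast(w2,K2,R2,t2,.064).round(4))
def tri(a,b):
    P=[k@np.c_[r,tt] for k,r,tt in((K,R,t),(K2,R2,t2))]
    X=cv2.triangulatePoints(P[0],P[1],np.array(a,float).reshape(2,1),np.array(b,float).reshape(2,1)).ravel(); return (X[:3]/X[3]).round(3)
print("pinkcap",tri((261,238),(243,256)),"bincorner",tri((337,376),(331,385)),"bin left corner",tri((108,280),(97,314)), "flask stopper",tri((258,189),(235,206)))
print("flaskbase",cast((260,243),K,R,t,0),"petri",cast((344,214),K,R,t,.013),"timer",cast((357,351),K,R,t,.018))
for z in(.1,.13,.16): print(z,cast([(337,376),(108,280),(220,330)],K,R,t,z).round(3).tolist())
cv2.imwrite("pics/s2.png",cv2.resize(im2[195:400,150:430],None,fx=2.8,fy=2.8,interpolation=cv2.INTER_CUBIC))
```

```text
[[ 0.3922 -0.3447  0.064 ]
 [ 0.431  -0.3549  0.064 ]
 [ 0.4687 -0.3646  0.064 ]
 [ 0.5083 -0.3763  0.064 ]] [0.0401 0.039  0.0413]
[[ 0.3707 -0.3649  0.064 ]
 [ 0.4267 -0.3659  0.064 ]
 [ 0.4698 -0.3692  0.064 ]
 [ 0.5049 -0.3797  0.064 ]]
pinkcap [ 0.606 -0.228  0.092] bincorner [ 0.385 -0.036  0.085] bin left corner [ 0.76  -0.05   0.072] flask stopper [ 0.671 -0.326  0.118]
flaskbase [[ 0.67865311 -0.33267432  0.        ]] petri [[ 0.5753437  -0.48625423  0.013     ]] timer [[ 0.40405678 -0.14242274  0.018     ]]
0.1 [[0.382, -0.021, 0.1], [0.726, -0.031, 0.1], [0.535, -0.021, 0.1]]
0.13 [[0.372, 0.005, 0.13], [0.691, -0.005, 0.13], [0.514, 0.004, 0.13]]
0.16 [[0.362, 0.03, 0.16], [0.656, 0.021, 0.16], [0.493, 0.029, 0.16]]
```

View pics/s2.png

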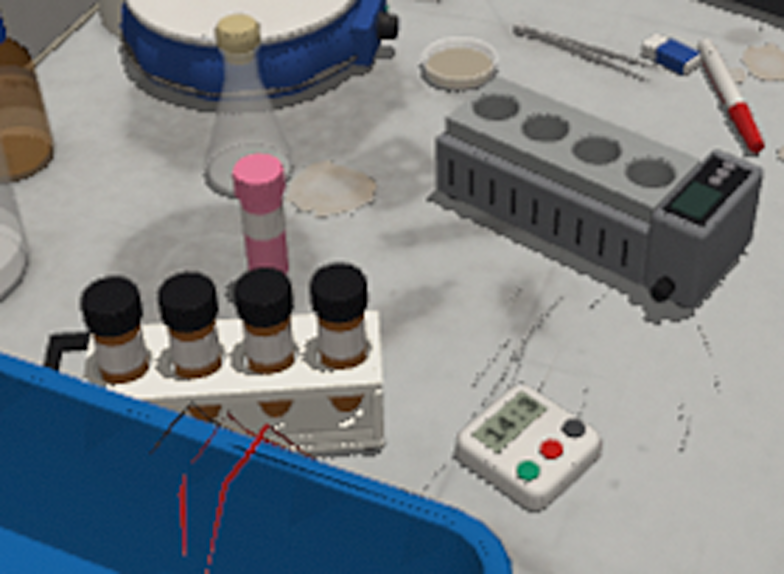

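```bash
cat >> h.py <<'E'
def plan(x,y,z,yaw_deg=None):
    o=bot.get_obs(); M=Ro.from_quat(o["tool_rot"]).as_matrix(); p=o["eef_pos"]
    yaw=np.degrees(np.arctan2(M[1,0],M[0,0])); turn=0 if yaw_deg is None else -((yaw_deg-yaw+90)%180-90)
    M2=M@Ro.from_euler('z',turn,degrees=True).as_matrix(); d=M2.T@(np.array([x,y,z])-p)
    print("t",round(o["clock"],2),"p",p.round(4),"yaw",yaw.round(1),"turn",round(turn,2),"-> then units",(d/.06).round(3),"mm",(d*1e3).round(1),"F",o["ft_force"].round(1),"w",round(o["grip_width"],4),"j6",o["joint_pos"][5].round(2),"tilt",np.degrees(np.arccos(-M[2,2])).round(2))
E
python3 - <<'E'
from h import *
im,K,R,t=cam("scene"); im2,K2,R2,t2=cam("side")
w2=np.array([[651,172],[597,150],[546,127],[497,106]])/2.8+[150,195]
W2=cast(w2,K2,R2,t2,.064);print(W2.round(4))
W=(W2+cast(np.array([[647,122],[593,98],[543,76],[494,53]])/2.6+[165,205],K,R,t,.064))/2; print(W.round(4),np.degrees(np.arctan2(*(W[0]-W[3])[[1,0]])))
plan(.57,-.12,.28,-64.6)
E
```

```text
[[ 0.3926 -0.346   0.064 ]
 [ 0.431  -0.356   0.064 ]
 [ 0.4695 -0.3681  0.064 ]
 [ 0.5078 -0.3791  0.064 ]]
[[ 0.3924 -0.3454  0.064 ]
 [ 0.431  -0.3555  0.064 ]
 [ 0.4691 -0.3664  0.064 ]
 [ 0.508  -0.3777  0.064 ]] 164.39578818073116
t 0.45 p [ 0.1476 -0.4777  0.2312] yaw -72.8 turn -8.23 -> then units [-2.365 -8.916 -0.812] mm [-141.9 -535.   -48.7] F [ 0.1 -1.4  0.5] w 0.0857 j6 1.57 tilt 0.01
```

Emit:
play_rows:
  deltas: [1, 0, 0, -0.4, -8.2, 1, -0.24, -0.9, -0.4, 0, 1, -0.24, -0.9, 0, 0, 1, -0.24, -0.9, 0, 0, 1, -0.24, -0.9, 0, 0, 1, -0.24, -0.9, 0, 0, 1, -0.24, -0.9, 0, 0, 1, -0.24, -0.9, 0, 0, 1, -0.24, -0.9, 0, 0, 1, -0.24, -0.9, 0, 0, 1, 0, 0, 0, 0]

```text
clock: 1.82
eef_pos: [0.543, -0.143, 0.2813]
tool_rot: [0.845, -0.535, 0.003, -0.0]
ft_force: [-1.0, -1.0, 0.2]
grip_width: 0.0851
```

Run:
```python
from h import *
plan(.57,-.12,.28,-64.6)
im,K,R,t=cam("wrist"); cv2.imwrite("pics/w1.png",im); print((-R.T@t).round(3),R[2].round(3))
```

```text
t 1.82 p [ 0.543  -0.143   0.2813] yaw -64.6 turn -0.03 -> then units [-0.154 -0.57   0.022] mm [ -9.2 -34.2   1.3] F [-1.  -1.   0.2] w 0.0851 j6 2.44 tilt 0.33
[ 0.609 -0.11   0.425] [-0.256 -0.127 -0.958]
```

View pics/w1.png

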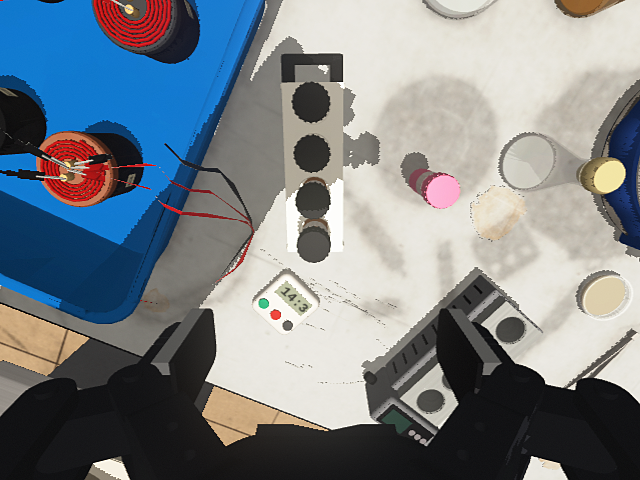

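Wrist view: caps 1–4 are at (311,102), (312,153), (314,199) and (314,243), with the tab at (312,67). The bin rim passes about 60 mm left of tube 1, and the timer is at (287,300). The pink tube at (440,188) and the flask at (530,160) are well clear. I'll use a partly open gripper.

Run:
```python
from h import *
im,K,R,t=cam("wrist")
m=(im.max(2)<62).astype(np.uint8); s=np.zeros_like(m); s[82:265,280:350]=m[82:265,280:350]
s=cv2.morphologyEx(s,cv2.MORPH_OPEN,np.ones((9,9)))
k,l,st,ce=cv2.connectedComponentsWithStats(s); P=[]
for i in range(1,k):
    if st[i,4]>300:
        c=cast(ce[i],K,R,t,.1)[0]; P.append(c); print(st[i],ce[i].round(1),c.round(4))
P=np.array(P); print(np.linalg.norm(np.diff(P[:,:2],axis=0),axis=1).round(4)); print(np.degrees(np.arctan2(*(P[0]-P[-1])[[1,0]])))
```

```text
[ 292   82   36   37 1133] [309.6  99.7] [ 0.6245 -0.0908  0.1   ]
[ 294  134   34   36 1018] [310.6 151.1] [ 0.5882 -0.1083  0.1   ]
[296 181  31  28 692] [310.1 194.1] [ 0.5553 -0.123   0.1   ]
[0.0402 0.0361]
24.997777124368874
```

Run:
```python
from h import *
plan(.6245,-.090,.17,-65)
```

```text
t 1.93 p [ 0.5408 -0.1453  0.2818] yaw -64.8 turn 0.15 -> then units [-0.256 -1.65   1.866] mm [-15.3 -99.  112. ] F [ 0.2 -0.3  1. ] w 0.0856 j6 2.44 tilt 0.32
```

Emit:
play_rows:
  deltas: [0.6, -0.09, -0.55, 0, 0, 0.6, -0.09, -0.55, 0.2, 0, 0.6, -0.09, -0.55, 0.4, 0, 0.6, 0, 0, 0.6, 0, 0.6, 0, 0, 0.6, 0, 0.6, 0, 0, 0, 0]

```text
clock: 2.68
eef_pos: [0.6212, -0.0982, 0.1749]
tool_rot: [0.84, -0.542, 0.005, 0.001]
ft_force: [-0.0, -0.0, -0.0]
grip_width: 0.0512
```

Run:
```python
from h import *
plan(.6245,-.090,.068,-65)
im,K,R,t=cam("wrist"); cv2.imwrite("pics/w2.png",im)
P=np.array([[.6245,-.09,.106],[.588,-.107,.106],[.552,-.124,.106],[.5157,-.1407,.106]]); print(proj(P,K,R,t).round(0).tolist())
```

```text
t 2.67 p [ 0.6212 -0.0982  0.1749] yaw -65.7 turn -0.71 -> then units [-0.116 -0.102  1.782] mm [ -7.   -6.1 106.9] F [-0. -0. -0.] w 0.0512 j6 2.56 tilt 0.54
[[316.0, 250.0], [317.0, 312.0], [318.0, 368.0], [319.0, 418.0]]
```

View pics/w2.png

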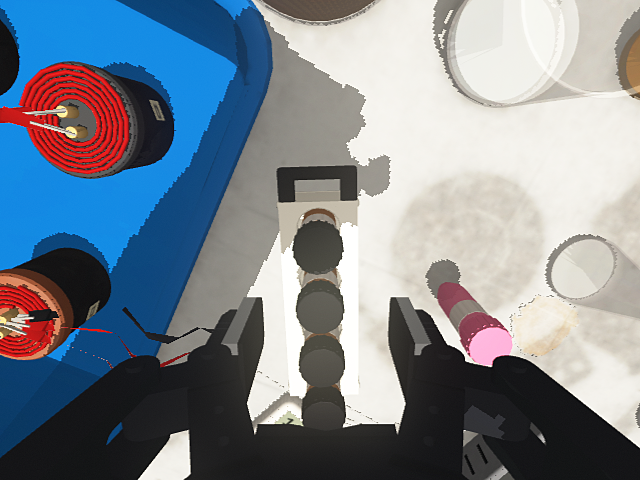

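Wrist view from closer: caps are at (319,247), (320,308), (321,362) and (323,408), within 3 px (2 mm) of the prediction. The fingers straddle the row with room on both sides, so I descend.

Emit:
play_rows:
  deltas: [0.6, -0.06, -0.06, 0.5, -0.7, 0.6, -0.06, -0.06, 0.5, 0, 0.6, 0, 0, 0.5, 0, 0.6, 0, 0, 0.15, 0, 0.6, 0, 0, 0, 0]

```text
clock: 3.35
eef_pos: [0.6345, -0.0956, 0.0912]
tool_rot: [0.841, -0.54, 0.017, -0.004]
ft_force: [-0.4, -0.4, 0.9]
grip_width: 0.051
```

Run:
```python
from h import *
plan(.6255,-.091,.068,-65)
```

```text
t 3.35 p [ 0.6345 -0.0956  0.0912] yaw -65.4 turn -0.41 -> then units [-0.143  0.113  0.38 ] mm [-8.6  6.8 22.8] F [-0.4 -0.4  0.9] w 0.051 j6 2.57 tilt 1.99
```

Emit:
play_rows:
  deltas: [0.6, -0.08, 0.06, 0.1, 0, 0.6, -0.08, 0.06, 0.1, 0, 0.6, 0, 0, 0.1, 0, 0.6, 0, 0, 0.1, 0, 0.6, 0, 0, 0, 0]

```text
clock: 3.98
eef_pos: [0.6263, -0.0903, 0.0696]
tool_rot: [0.841, -0.54, 0.02, -0.005]
ft_force: [-0.8, -0.1, 0.6]
grip_width: 0.0511
```

Run:
```python
from h import *
plan(.6255,-.091,.068,-65); print(Ro.from_quat(bot.get_obs()["tool_rot"]).as_matrix()[:,2].round(3))
```

```text
t 3.98 p [ 0.6263 -0.0903  0.0696] yaw -65.4 turn -0.43 -> then units [0.004 0.017 0.026] mm [0.2 1.  1.6] F [-0.8 -0.1  0.6] w 0.0511 j6 2.57 tilt 2.36
[ 0.039 -0.013 -0.999]
```

Emit:
play_rows:
  deltas: [0, 0, 0, 0, 0, 0, 0, 0, 0, 0, 0, 0, 0, 0, 0, 0, 0, 0, 0, 0, 0, 0, 0, 0, 0, 0, 0, 0, -0.1, 0, 0, 0, 0, -0.2, 0, 0, 0, 0, -0.3, 0, 0, 0, 0, -0.3, 0, 0, 0, 0, 0, 0]

```text
clock: 5.22
eef_pos: [0.6252, -0.0898, 0.1283]
tool_rot: [0.841, -0.54, 0.021, -0.006]
ft_force: [0.7, -0.1, -1.1]
grip_width: 0.0286
```

Run:
```python
from h import *
plan(.3924,-.3454,.195,-105.6); print(Ro.from_quat(bot.get_obs()["tool_rot"]).as_matrix()[:,2].round(3))
im,K,R,t=cam("scene"); cv2.imwrite("pics/s3.png",im[150:400,100:500])
```

```text
t 5.22 p [ 0.6252 -0.0898  0.1283] yaw -65.4 turn 40.16 -> then units [ 5.146  2.543 -1.217] mm [308.8 152.6 -73. ] F [ 0.7 -0.1 -1.1] w 0.0286 j6 2.57 tilt 2.53
[ 0.042 -0.013 -0.999]
```

View pics/s3.png

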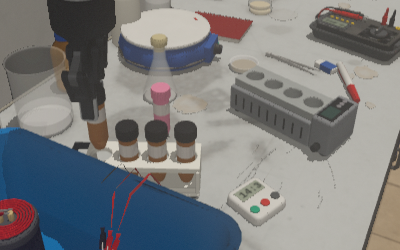

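The picture shows tube 1 gripped and hanging clear above the rack, with the other three still in place. Next: lift further, turn, travel.

Emit:
play_rows:
  deltas: [0, 0, 0, -0.4, 5, 0, 0, 0, -0.4, 10, 0, 0, 0, -0.4, 10, 0, 0, 0, -0.1, 10, 0, 0, 0, 0, 5, 0, 0.4, 0.2, 0, 0, 0, 0.7, 0.35, 0, 0, 0, 0.8, 0.4, 0, 0, 0, 0.8, 0.4, 0, 0, 0, 0.8, 0.4, 0, 0, 0, 0.6, 0.3, 0, 0, 0, 0.2, 0.1, 0, 0]

```text
clock: 6.78
eef_pos: [0.4235, -0.3556, 0.185]
tool_rot: [-0.628, 0.778, -0.0, 0.02]
ft_force: [0.3, -0.6, -0.4]
grip_width: 0.0288
```

Run:
```python
from h import *
plan(.3924,-.3454,.195,-105.6); print(Ro.from_quat(bot.get_obs()["tool_rot"]).as_matrix()[:,2].round(3))
```

```text
t 6.78 p [ 0.4235 -0.3556  0.185 ] yaw -102.2 turn 3.39 -> then units [-0.03   0.542 -0.179] mm [ -1.8  32.5 -10.8] F [ 0.3 -0.6 -0.4] w 0.0288 j6 2.64 tilt 2.24
[ 0.031  0.024 -0.999]
```

Emit:
play_rows:
  deltas: [0, 0, 0.3, 0, 3.4, 0, 0, 0.2, -0.08, 0, 0, 0, 0.08, 0, 0, 0, 0, 0, 0, 0]

```text
clock: 7.28
eef_pos: [0.3892, -0.3462, 0.188]
tool_rot: [-0.605, 0.796, 0.001, 0.02]
ft_force: [-0.9, -1.0, -0.7]
grip_width: 0.0284
```

Run:
```python
from h import *
plan(.3924,-.3454,.195,-105.6)
im,K,R,t=cam("wrist"); cv2.imwrite("pics/w4.png",im)
W=np.array([[.3924,-.3454,.064],[.431,-.3555,.064],[.4691,-.3664,.064],[.508,-.3777,.064]])
print(proj(W,K,R,t).round(0).tolist())
```

```text
t 7.28 p [ 0.3892 -0.3462  0.188 ] yaw -105.6 turn 0.05 -> then units [-0.031 -0.05  -0.114] mm [-1.9 -3.  -6.9] F [-0.9 -1.  -0.7] w 0.0284 j6 2.66 tilt 2.32
[[330.0, 234.0], [330.0, 179.0], [331.0, 120.0], [332.0, 55.0]]
```

View pics/w4.png

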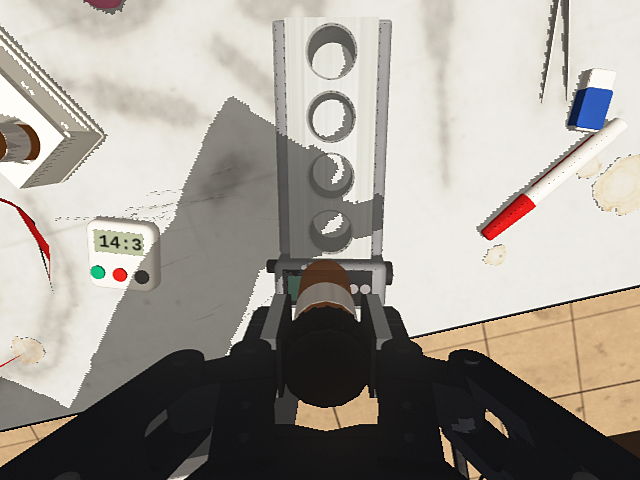

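Wells appear at (329,230), (330,173), (331,117) and (331,50), within 5 px of the prediction. The tube's amber foot is around (326,270), and the control box is under the gripper at the near end.

Run:
```python
from h import *
im,K,R,t=cam("wrist")
W=cast([(329,230),(330,173),(331,117),(331,50)],K,R,t,.064); print(W.round(4))
p=bot.get_obs()["eef_pos"]; print(p.round(4),proj([p[0],p[1],p[2]-.06],K,R,t).round(0),proj([p[0],p[1],p[2]+.035],K,R,t).round(0))
```

```text
[[ 0.396  -0.3453  0.064 ]
 [ 0.4355 -0.3568  0.064 ]
 [ 0.4714 -0.3673  0.064 ]
 [ 0.5111 -0.3781  0.064 ]]
[ 0.3895 -0.3465  0.188 ] [[331. 266.]] [[325. 359.]]
```

Emit:
play_rows:
  deltas: [0, 0, -0.06, 0.2, 0, 0, 0, -0.06, 0.3, 0, 0, 0, 0, 0.3, 0, 0, 0, 0, 0.2, 0, 0, 0, 0, 0, 0]

```text
clock: 8.0
eef_pos: [0.4009, -0.3463, 0.1235]
tool_rot: [-0.606, 0.795, 0.001, 0.02]
ft_force: [-0.3, -0.4, 0.1]
grip_width: 0.0288
```

Run:
```python
from h import *
plan(.3955,-.347,.0786,-105.6)
im,K,R,t=cam("wrist"); cv2.imwrite("pics/w5.png",im[150:420,180:480])
print(Ro.from_quat(bot.get_obs()["tool_rot"]).as_matrix()[:,2].round(3))
```

```text
t 8.0 p [ 0.4009 -0.3463  0.1235] yaw -105.4 turn 0.23 -> then units [0.061 0.101 0.745] mm [ 3.6  6.  44.7] F [-0.3 -0.4  0.1] w 0.0288 j6 2.67 tilt 2.34
[ 0.032  0.026 -0.999]
```

View pics/w5.png

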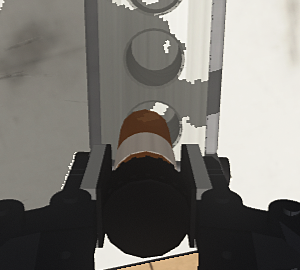

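Run:
```python
from h import *
im,K,R,t=cam("wrist")
a=proj([[.394,-.3453,.064],[.4325,-.3562,.064],[.4009,-.3463,.064]],K,R,t); print((a-[180,150]).round(0))
b=im[225:330,290:360].astype(int); m=((b[:,:,2]-b[:,:,0]>35)).astype(np.uint8); ys,xs=np.nonzero(m); print(xs.min()+290-180,xs.max()+290-180,ys.min()+225-150); print([ (y, (np.nonzero(m[y])[0][[0,-1]]+110).tolist()) for y in range(0,55,5) if m[y].any()])
```

```text
[[152. 128.]
 [153.  60.]
 [151. 117.]]
116 171 109
[(35, [140, 149]), (40, [129, 159]), (45, [124, 165]), (50, [122, 166])]
```

Emit:
play_rows:
  deltas: [0, 0.06, 0.06, 0, 0, 0, 0, 0, 0, 0, 0, 0, 0, 0.2, 0, 0, 0, 0, 0.2, 0, 0, 0, 0, 0, 0]

```text
clock: 8.72
eef_pos: [0.3981, -0.3499, 0.1007]
tool_rot: [-0.606, 0.795, -0.001, 0.021]
ft_force: [-0.1, 0.7, 0.1]
grip_width: 0.0282
```

Run:
```python
from h import *
plan(.3955,-.347,.0786,-105.6)
print(bot.get_obs()["ft_torque"].round(2))
```

```text
t 8.72 p [ 0.3981 -0.3499  0.1007] yaw -105.4 turn 0.19 -> then units [-0.023  0.064  0.368] mm [-1.4  3.8 22.1] F [-0.1  0.7  0.1] w 0.0282 j6 2.67 tilt 2.39
[-0.   -0.02  0.03]
```

Emit:
play_rows:
  deltas: [0, -0.01, 0.03, 0.12, 0, 0, 0, 0.02, 0.12, 0, 0, 0, 0, 0.1, 0, 0, 0, 0, 0.04, 0, 0, 0, 0, 0, 0]

```text
clock: 9.35
eef_pos: [0.3981, -0.3489, 0.0789]
tool_rot: [-0.606, 0.795, -0.004, 0.022]
ft_force: [0.3, 0.1, -0.7]
grip_width: 0.0284
```

Run:
```python
from h import *
plan(.3955,-.347,.0786,-105.6)
print(bot.get_obs()["ft_torque"].round(2))
```

```text
t 9.35 p [ 0.3981 -0.3489  0.0789] yaw -105.4 turn 0.23 -> then units [-0.019  0.051  0.004] mm [-1.1  3.1  0.2] F [ 0.3  0.1 -0.7] w 0.0284 j6 2.67 tilt 2.56
[0.01 0.06 0.02]
```

Emit:
play_rows:
  deltas: [0, 0, 0, 0.03, 0, 0.6, 0, 0, 0, 0, 0.6, 0, 0, 0, 0, 0.6, 0, 0, 0, 0, 0.6, 0, 0, -0.15, 0, 0.6, 0, 0, -0.3, 0, 0.6, 0, 0, -0.4, 0, 0.6, 0, 0, -0.4, 0, 0.6, 0, 0, 0, 0]

```text
clock: 10.48
eef_pos: [0.3957, -0.3508, 0.1558]
tool_rot: [-0.606, 0.795, -0.005, 0.022]
ft_force: [-0.3, -0.1, 0.3]
grip_width: 0.0511
```

Run:
```python
from h import *
plan(.589,-.108,.16,-65)
im,K,R,t=cam("side"); cv2.imwrite("pics/s6.png",cv2.resize(im[190:350,160:440],None,fx=2,fy=2))
```

```text
t 10.47 p [ 0.3957 -0.3508  0.1558] yaw -105.4 turn -40.37 -> then units [-2.308 -4.628  0.143] mm [-138.5 -277.7    8.6] F [-0.3 -0.1  0.3] w 0.0511 j6 2.66 tilt 2.63
```

View pics/s6.png

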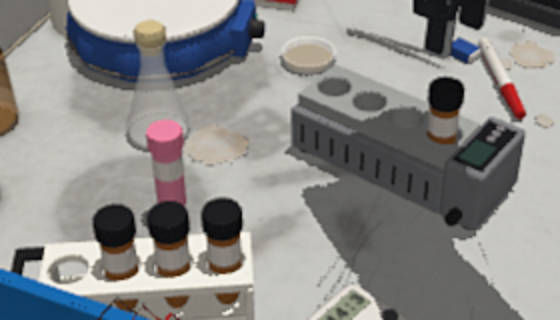

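Tube 1 stands seated in the well next to the box, and the gripper is clear. On to tube 2.

Emit:
play_rows:
  deltas: [0.6, 0, 0, -0.2, -10, 0.6, 0, 0, 0, -10, 0.6, 0, 0, 0, -10, 0.6, 0, 0, 0, -10, 0.6, 0, 0, 0, 0, 0.6, -0.3, -0.6, 0, 0, 0.6, -0.4, -0.8, 0, 0, 0.6, -0.4, -0.8, 0, 0, 0.6, -0.4, -0.8, 0, 0, 0.6, -0.4, -0.8, 0, 0, 0.6, -0.2, -0.4, 0, 0, 0.6, 0, 0, 0, 0]

```text
clock: 12.02
eef_pos: [0.5687, -0.1196, 0.1664]
tool_rot: [0.84, -0.543, 0.002, -0.02]
ft_force: [0.1, -0.3, 0.4]
grip_width: 0.0512
```

Run:
```python
from h import *
plan(.589,-.108,.13,-65)
```

```text
t 12.03 p [ 0.5687 -0.1196  0.1664] yaw -65.7 turn -0.71 -> then units [-0.021 -0.367  0.62 ] mm [ -1.3 -22.   37.2] F [ 0.1 -0.3  0.4] w 0.0512 j6 2.49 tilt 2.27
```

Emit:
play_rows:
  deltas: [0.6, 0, -0.2, 0, -0.7, 0.6, 0, -0.12, 0.2, 0, 0.6, 0, 0, 0.3, 0, 0.6, 0, 0, 0, 0]

```text
clock: 12.52
eef_pos: [0.586, -0.1128, 0.1337]
tool_rot: [0.841, -0.54, 0.0, -0.019]
ft_force: [-0.5, -0.2, -0.2]
grip_width: 0.0511
```

Run:
```python
from h import *
plan(.589,-.108,.0696,-65)
im,K,R,t=cam("wrist"); cv2.imwrite("pics/w7.png",im[150:480,160:480])
p=bot.get_obs()["eef_pos"];print(proj([.589,-.108,.106],K,R,t)-[160,150],proj([p[0],p[1],.106],K,R,t)-[160,150])
```

```text
t 12.53 p [ 0.586  -0.1128  0.1337] yaw -65.4 turn -0.39 -> then units [-0.031 -0.045  1.071] mm [-1.8 -2.7 64.2] F [-0.5 -0.2 -0.2] w 0.0511 j6 2.5 tilt 2.15
[[161.9057733  130.42018291]] [[169.22812877 138.51966552]]
```

View pics/w7.png

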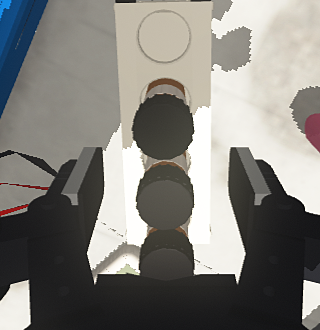

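Crop: tube 2's cap is at (164,126), against (162,130) predicted. It is centred between the fingers, and hole 1 is empty at (164,35).

Emit:
play_rows:
  deltas: [0.6, -0.01, -0.03, 0.25, 0, 0.6, -0.01, -0.02, 0.3, 0, 0.6, 0, 0, 0.3, 0, 0.6, 0, 0, 0.15, 0, 0.6, 0, 0, 0, 0]

```text
clock: 13.2
eef_pos: [0.5913, -0.1101, 0.0729]
tool_rot: [0.841, -0.541, 0.003, -0.02]
ft_force: [0.2, 0.6, -0.1]
grip_width: 0.0512
```

Run:
```python
from h import *
plan(.590,-.108,.0696,-65)
```

```text
t 13.2 p [ 0.5913 -0.1101  0.0729] yaw -65.6 turn -0.56 -> then units [-0.039  0.007  0.055] mm [-2.4  0.4  3.3] F [ 0.2  0.6 -0.1] w 0.0512 j6 2.51 tilt 2.26
```

Emit:
play_rows:
  deltas: [0.6, -0.03, 0, 0.05, 0, 0, 0, 0, 0, 0, 0, 0, 0, 0, 0, 0, 0, 0, 0, 0, 0, 0, 0, 0, 0, 0, 0, 0, 0, 0, 0, 0, 0, -0.15, 0, 0, 0, 0, -0.3, 0, 0, 0, 0, -0.4, 0, 0, 0, 0, -0.5, 0, 0, 0, 0, -0.4, 0, 0, 0, 0, 0, 0]

```text
clock: 14.7
eef_pos: [0.5889, -0.1118, 0.1824]
tool_rot: [0.84, -0.541, 0.005, -0.02]
ft_force: [0.2, -0.2, 0.1]
grip_width: 0.0286
```

Run:
```python
from h import *
plan(.436,-.358,.195,-105.6)
```

```text
t 14.7 p [ 0.5889 -0.1118  0.1824] yaw -65.6 turn 40.03 -> then units [ 4.626  1.344 -0.407] mm [277.6  80.6 -24.4] F [ 0.2 -0.2  0.1] w 0.0286 j6 2.51 tilt 2.41
```

Emit:
play_rows:
  deltas: [0, 0, 0, -0.2, 10, 0, 0, 0, -0.1, 10, 0, 0, 0, 0, 10, 0, 0, 0, 0, 10, 0, 0, 0, 0, 0, 0, 0.5, 0.15, 0, 0, 0, 0.8, 0.23, 0, 0, 0, 0.8, 0.23, 0, 0, 0, 0.8, 0.23, 0, 0, 0, 0.8, 0.23, 0, 0, 0, 0.4, 0.12, 0, 0, 0, 0, 0, 0, 0]

```text
clock: 16.2
eef_pos: [0.4473, -0.3546, 0.1743]
tool_rot: [-0.615, 0.788, 0.016, 0.025]
ft_force: [-0.1, 0.9, -0.3]
grip_width: 0.0284
```

Run:
```python
from h import *
plan(.436,-.358,.14,-105.6)
```

```text
t 16.2 p [ 0.4473 -0.3546  0.1743] yaw -104.1 turn 1.52 -> then units [0.138 0.168 0.564] mm [ 8.3 10.1 33.8] F [-0.1  0.9 -0.3] w 0.0284 j6 2.69 tilt 3.4
```

Emit:
play_rows:
  deltas: [0, 0.07, 0.08, 0, 1.5, 0, 0.07, 0.08, 0.2, 0, 0, 0, 0, 0.3, 0, 0, 0, 0, 0.15, 0, 0, 0, 0, 0, 0]

```text
clock: 16.82
eef_pos: [0.4372, -0.3538, 0.1313]
tool_rot: [-0.606, 0.795, 0.017, 0.025]
ft_force: [0.7, -0.2, -0.3]
grip_width: 0.0283
```

```bash
cat > foot.py <<'E'
import sys
from h import *
W=np.array([[.394,-.3453,.064],[.4325,-.3562,.064],[.471,-.367,.064],[.5096,-.3779,.064]]); k=int(sys.argv[1])-1
plan(*W[k,:2],.080,-105.6); im,K,R,t=cam("wrist"); cv2.imwrite(sys.argv[2],im[80:440,180:480])
p=bot.get_obs()["eef_pos"]; print("wells crop px",(proj(W,K,R,t)-[180,80]).round(0).tolist()); print("toolz",Ro.from_quat(bot.get_obs()["tool_rot"]).as_matrix()[:,2].round(3))
b=im[200:330,260:400].astype(int); m=b[:,:,2]-b[:,:,0]>35
m=cv2.morphologyEx(m.astype(np.uint8),cv2.MORPH_OPEN,np.ones((3,3)))
print("foot rows crop",[(y+120,(np.nonzero(m[y])[0][[0,-1]]+80).tolist()) for y in range(0,130,4) if m[y].any()][:7])
E
python3 foot.py 2 pics/w8.png
```

```text
t 16.82 p [ 0.4372 -0.3538  0.1313] yaw -105.4 turn 0.24 -> then units [0.112 0.067 0.85 ] mm [ 6.7  4.  51. ] F [ 0.7 -0.2 -0.3] w 0.0283 j6 2.7 tilt 3.52
wells crop px [[159.0, 247.0], [160.0, 186.0], [162.0, 120.0], [163.0, 45.0]]
toolz [ 0.02   0.058 -0.998]
foot rows crop [(184, [134, 159]), (188, [129, 163]), (192, [126, 166]), (196, [124, 168]), (200, [123, 169]), (204, [123, 170]), (208, [122, 171])]
```

View pics/w8.png

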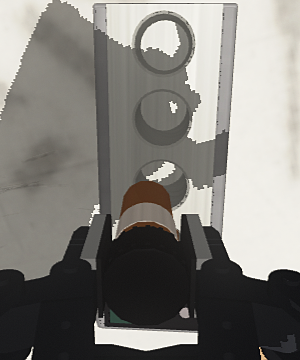

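Wells 3 and 4 are at (163,116) and (164,43), as predicted. The foot is at about (146,195), against well 2 at (161,184), so I need about +8.5 mm along tool x and −4 mm along tool y.

Emit:
play_rows:
  deltas: [0, 0.08, -0.04, 0, 0, 0, 0.05, -0.02, 0, 0, 0, 0, 0, 0, 0, 0, 0, 0, 0, 0]

```text
clock: 17.38
eef_pos: [0.4401, -0.3641, 0.133]
tool_rot: [-0.606, 0.795, 0.015, 0.026]
ft_force: [-0.7, -0.4, -0.5]
grip_width: 0.0285
```

```bash
python3 foot.py 2 pics/w9.png
```

```text
t 17.38 p [ 0.4401 -0.3641  0.133 ] yaw -105.3 turn 0.25 -> then units [-0.039  0.163  0.887] mm [-2.4  9.8 53.2] F [-0.7 -0.4 -0.5] w 0.0285 j6 2.69 tilt 3.43
wells crop px [[144.0, 254.0], [145.0, 194.0], [145.0, 129.0], [146.0, 56.0]]
toolz [ 0.022  0.055 -0.998]
foot rows crop [(184, [134, 159]), (188, [129, 163]), (192, [126, 166]), (196, [124, 168]), (200, [123, 169]), (204, [123, 170]), (208, [122, 171])]
```

Emit:
play_rows:
  deltas: [0, 0, 0, 0.2, 0, 0, 0, 0, 0.2, 0, 0, 0, 0, 0.1, 0, 0, 0, 0, 0, 0]

```text
clock: 17.92
eef_pos: [0.4393, -0.3611, 0.1]
tool_rot: [-0.606, 0.795, 0.017, 0.025]
ft_force: [0.3, 0.0, -0.8]
grip_width: 0.0285
```

```bash
python3 foot.py 2 pics/w9.png
```

```text
t 17.93 p [ 0.4393 -0.3611  0.1   ] yaw -105.4 turn 0.24 -> then units [-0.029  0.132  0.335] mm [-1.7  7.9 20.1] F [ 0.3  0.  -0.8] w 0.0285 j6 2.69 tilt 3.47
wells crop px [[145.0, 282.0], [146.0, 214.0], [147.0, 139.0], [147.0, 53.0]]
toolz [ 0.019  0.057 -0.998]
foot rows crop [(188, [133, 158]), (192, [127, 165]), (196, [124, 168]), (200, [123, 169]), (204, [123, 170]), (208, [122, 171]), (212, [121, 171])]
```

Emit:
play_rows:
  deltas: [0, 0, 0.03, 0.12, 0, 0, 0, 0.02, 0.12, 0, 0, 0, 0, 0.1, 0, 0, 0, 0, 0, 0]

```text
clock: 18.48
eef_pos: [0.4385, -0.3602, 0.0803]
tool_rot: [-0.606, 0.795, 0.015, 0.026]
ft_force: [0.4, 1.1, 2.2]
grip_width: 0.0283
```

Run:
```python
from h import *
plan(.4325,-.3562,.080,-105.6);print(bot.get_obs()["ft_torque"].round(2))
```

```text
t 18.48 p [ 0.4385 -0.3602  0.0803] yaw -105.3 turn 0.27 -> then units [-0.038  0.115  0.006] mm [-2.3  6.9  0.3] F [0.4 1.1 2.2] w 0.0283 j6 2.69 tilt 3.42
[0.07 0.2  0.02]
```

Emit:
play_rows:
  deltas: [0, 0, 0, 0.04, 0, 0, 0, 0, 0.02, 0, 0, 0, 0, 0, 0]

```text
clock: 18.85
eef_pos: [0.4391, -0.3604, 0.0804]
tool_rot: [-0.606, 0.795, 0.013, 0.027]
ft_force: [-1.2, 1.2, -0.2]
grip_width: 0.0284
```

Emit:
play_rows:
  deltas: [0.5, 0, 0, 0, 0, 0.6, 0, 0, 0, 0, 0.6, 0, 0, 0, 0, 0.6, 0, 0, -0.15, 0, 0.6, 0, 0, -0.3, 0, 0.6, 0, 0, -0.4, 0, 0.6, 0, 0, -0.4, 0, 0.6, 0, 0, -0.2, 0, 0.6, 0, 0, 0, 0]

```text
clock: 19.98
eef_pos: [0.4377, -0.3657, 0.1707]
tool_rot: [-0.606, 0.795, 0.012, 0.027]
ft_force: [0.2, 0.6, -0.1]
grip_width: 0.0511
```

Run:
```python
from h import *
plan(.5535,-.125,.165,-65)
im,K,R,t=cam("side"); cv2.imwrite("pics/s10.png",cv2.resize(im[190:350,160:440],None,fx=2,fy=2))
```

```text
t 19.98 p [ 0.4377 -0.3657  0.1707] yaw -105.3 turn -40.31 -> then units [-2.814 -3.433  0.358] mm [-168.8 -206.    21.5] F [ 0.2  0.6 -0.1] w 0.0511 j6 2.68 tilt 3.39
```

View pics/s10.png

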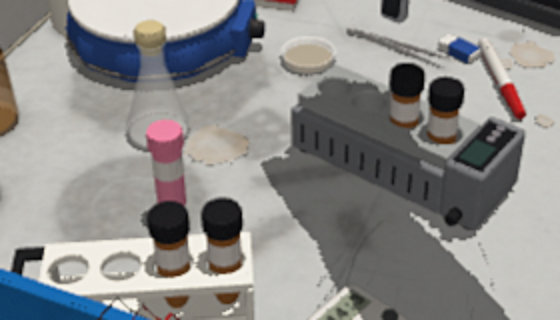

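Tubes 1 and 2 stand seated side by side next to the box. Tubes 3 and 4 are still in the rack.

Emit:
play_rows:
  deltas: [0.6, 0, 0, 0, -10, 0.6, 0, 0, 0, -10, 0.6, 0, 0, 0, -10, 0.6, 0, 0, 0, -10, 0.6, 0, 0, 0, 0, 0.6, -0.25, -0.3, 0, 0, 0.6, -0.45, -0.55, 0, 0, 0.6, -0.45, -0.55, 0, 0, 0.6, -0.45, -0.55, 0, 0, 0.6, -0.45, -0.55, 0, 0, 0.6, -0.45, -0.55, 0, 0, 0.6, 0, 0, 0, 0]

```text
clock: 21.52
eef_pos: [0.5366, -0.1427, 0.1729]
tool_rot: [0.84, -0.542, -0.013, -0.03]
ft_force: [0.0, -0.1, 0.2]
grip_width: 0.0513
```

Run:
```python
from h import *
plan(.5535,-.125,.13,-65)
```

```text
t 21.52 p [ 0.5366 -0.1427  0.1729] yaw -65.6 turn -0.58 -> then units [-0.11  -0.353  0.736] mm [ -6.6 -21.2  44.1] F [ 0.  -0.1  0.2] w 0.0513 j6 2.42 tilt 3.75
```

Emit:
play_rows:
  deltas: [0.6, -0.06, -0.2, 0, -0.6, 0.6, -0.04, -0.12, 0.3, 0, 0.6, 0, 0, 0.3, 0, 0.6, 0, 0, 0, 0]

```text
clock: 22.02
eef_pos: [0.5524, -0.1282, 0.1361]
tool_rot: [0.841, -0.54, -0.013, -0.03]
ft_force: [-0.4, 0.2, -0.3]
grip_width: 0.051
```

Run:
```python
from h import *
plan(.5535,-.125,.070,-65)
im,K,R,t=cam("wrist")
print(proj([[.5535,-.125,.106],[.517,-.142,.106]],K,R,t).round(0), Ro.from_quat(bot.get_obs()["tool_rot"]).as_matrix()[:,2].round(3))
m=(im.max(2)<62).astype(np.uint8)
s=np.zeros_like(m); s[200:340,275:370]=m[200:340,275:370]; s=cv2.morphologyEx(s,cv2.MORPH_OPEN,np.ones((11,11)))
k,l,st,ce=cv2.connectedComponentsWithStats(s); print([(st[i].tolist(),ce[i].round(0)) for i in range(1,k) if st[i,4]>300])
```

```text
t 22.02 p [ 0.5524 -0.1282  0.1361] yaw -65.4 turn -0.4 -> then units [0.019 0.002 1.102] mm [ 1.2  0.1 66.1] F [-0.4  0.2 -0.3] w 0.051 j6 2.45 tilt 3.74
[[326. 284.]
 [326. 356.]] [ 0.012  0.064 -0.998]
[([299, 250, 42, 42, 1218], array([318., 269.]))]
```

Run:
```python
from h import *
im,K,R,t=cam("wrist"); g=cv2.medianBlur(im.max(2),5)
for th in(75,90,110):
    m=(g<th).astype(np.uint8); s=np.zeros_like(m); s[200:325,265:380]=m[200:325,265:380]
    print(th,[(y,(np.nonzero(s[y])[0][[0,-1]]).tolist()) for y in range(230,325,6) if s[y].any()])
c=cv2.HoughCircles(g[200:340,260:390],cv2.HOUGH_GRADIENT,1,40,param1=80,param2=12,minRadius=25,maxRadius=35); print(None if c is None else c[0]+[260,200,0])
```

```text
75 [(254, [311, 342]), (260, [305, 348]), (266, [301, 352]), (272, [299, 355]), (278, [297, 355]), (284, [297, 355]), (290, [297, 354]), (296, [300, 353]), (302, [304, 349]), (308, [310, 342]), (320, [318, 338])]
90 [(254, [311, 342]), (260, [305, 349]), (266, [301, 353]), (272, [299, 355]), (278, [297, 355]), (284, [297, 356]), (290, [297, 355]), (296, [300, 353]), (302, [304, 349]), (308, [310, 343]), (320, [317, 338])]
110 [(236, [319, 340]), (242, [316, 348]), (254, [311, 343]), (260, [305, 349]), (266, [301, 353]), (272, [299, 355]), (278, [297, 355]), (284, [297, 356]), (290, [297, 355]), (296, [300, 353]), (302, [303, 349]), (308, [309, 343]), (314, [324, 328]), (320, [316, 340])]
[[326.5 283.5  30. ]]
```

The cap circle is at (326.5,282), as predicted (326,284). Descending.

Emit:
play_rows:
  deltas: [0.6, 0.01, 0, 0.25, 0, 0.6, 0, 0, 0.3, 0, 0.6, 0, 0, 0.3, 0, 0.6, 0, 0, 0.18, 0, 0.6, 0, 0, 0, 0]

```text
clock: 22.75
eef_pos: [0.5561, -0.1268, 0.0748]
tool_rot: [0.84, -0.542, -0.009, -0.031]
ft_force: [0.3, 0.2, 0.2]
grip_width: 0.0514
```

Run:
```python
from h import *
plan(.5535,-.125,.070,-65)
```

```text
t 22.75 p [ 0.5561 -0.1268  0.0748] yaw -65.6 turn -0.56 -> then units [-0.042  0.029  0.081] mm [-2.5  1.8  4.8] F [0.3 0.2 0.2] w 0.0514 j6 2.46 tilt 3.72
```

Emit:
play_rows:
  deltas: [0.6, -0.04, 0.03, 0.09, 0, 0, 0, 0, 0, 0, 0, 0, 0, 0, 0, 0, 0, 0, 0, 0, 0, 0, 0, 0, 0, 0, 0, 0, -0.1, 0, 0, 0, 0, -0.2, 0, 0, 0, 0, -0.4, 0, 0, 0, 0, -0.5, 0, 0, 0, 0, -0.5, 0, 0, 0, 0, -0.3, 0, 0, 0, 0, 0, 0]

```text
clock: 24.25
eef_pos: [0.5527, -0.1334, 0.1995]
tool_rot: [0.84, -0.542, -0.006, -0.032]
ft_force: [0.3, 0.2, -0.9]
grip_width: 0.0286
```

Run:
```python
from h import *
plan(.478,-.374,.195,-105.6)
```

```text
t 24.25 p [ 0.5527 -0.1334  0.1995] yaw -65.6 turn 40.04 -> then units [ 4.193  0.116 -0.198] mm [251.6   7.  -11.9] F [ 0.3  0.2 -0.9] w 0.0286 j6 2.44 tilt 3.75
```

Emit:
play_rows:
  deltas: [0, 0, 0, 0, 10, 0, 0, 0, 0, 10, 0, 0, 0, 0, 10, 0, 0, 0, 0, 10, 0, 0, 0, 0, 0, 0, 0.4, 0.01, 0, 0, 0, 0.7, 0.02, 0, 0, 0, 0.7, 0.02, 0, 0, 0, 0.7, 0.02, 0, 0, 0, 0.7, 0.02, 0, 0, 0, 0.5, 0.02, 0, 0, 0, 0, 0, 0, 0]

```text
clock: 25.75
eef_pos: [0.4788, -0.3522, 0.1768]
tool_rot: [-0.6, 0.799, 0.023, 0.028]
ft_force: [0.7, 0.6, -1.1]
grip_width: 0.0286
```

Run:
```python
from h import *
plan(.478,-.374,.14,-105.6)
```

```text
t 25.75 p [ 0.4788 -0.3522  0.1768] yaw -106.3 turn -0.66 -> then units [ 0.397 -0.087  0.586] mm [23.8 -5.2 35.2] F [ 0.7  0.6 -1.1] w 0.0286 j6 2.76 tilt 4.12
```

Emit:
play_rows:
  deltas: [0, 0.2, -0.04, 0, -0.6, 0, 0.13, -0.03, 0.2, 0, 0, 0.03, 0, 0.3, 0, 0, 0, 0, 0.1, 0, 0, 0, 0, 0, 0]

```text
clock: 26.38
eef_pos: [0.4787, -0.3698, 0.1362]
tool_rot: [-0.606, 0.795, 0.024, 0.028]
ft_force: [0.4, -0.7, 0.7]
grip_width: 0.0284
```

```bash
python3 foot.py 3 pics/w11.png
```

```text
t 26.38 p [ 0.4787 -0.3698  0.1362] yaw -105.4 turn 0.19 -> then units [0.059 0.133 0.936] mm [ 3.5  8.  56.1] F [ 0.4 -0.7  0.7] w 0.0284 j6 2.72 tilt 4.21
wells crop px [[153.0, 301.0], [154.0, 248.0], [155.0, 190.0], [156.0, 124.0]]
toolz [ 0.016  0.071 -0.997]
foot rows crop [(180, [144, 154]), (184, [136, 164]), (188, [133, 168]), (192, [129, 170]), (196, [128, 173]), (200, [127, 174]), (204, [126, 174])]
```

Emit:
play_rows:
  deltas: [0, 0.05, 0, 0.05, 0, 0, 0, 0, 0.1, 0, 0, 0, 0, 0.15, 0, 0, 0, 0, 0.15, 0, 0, 0, 0, 0.1, 0, 0, 0, 0, 0, 0]

```text
clock: 27.18
eef_pos: [0.4782, -0.3702, 0.102]
tool_rot: [-0.606, 0.795, 0.023, 0.028]
ft_force: [-1.0, -0.1, -0.3]
grip_width: 0.0284
```

```bash
python3 foot.py 3 pics/w12.png;  python3 -c "
from h import *
print(bot.get_obs()['ft_torque'].round(2))"
```

```text
t 27.18 p [ 0.4782 -0.3702  0.102 ] yaw -105.4 turn 0.2 -> then units [0.007 0.129 0.368] mm [ 0.4  7.7 22.1] F [-1.  -0.1 -0.3] w 0.0284 j6 2.72 tilt 4.16
wells crop px [[149.0, 338.0], [150.0, 279.0], [151.0, 212.0], [152.0, 137.0]]
toolz [ 0.016  0.071 -0.997]
foot rows crop [(184, [144, 157]), (188, [135, 167]), (192, [130, 170]), (196, [128, 173]), (200, [127, 174]), (204, [126, 174]), (208, [125, 175])]
[-0.03  0.3   0.06]
```

Inserted about 22 mm with no resistance, so I continue down.

Emit:
play_rows:
  deltas: [0, 0, 0.03, 0.12, 0, 0, 0, 0.02, 0.12, 0, 0, 0, 0, 0.12, 0, 0, 0, 0, 0.04, 0, 0, 0, 0, 0, 0]

```text
clock: 27.85
eef_pos: [0.4773, -0.3687, 0.0796]
tool_rot: [-0.606, 0.795, 0.021, 0.029]
ft_force: [-2.3, 0.7, -0.2]
grip_width: 0.0285
```

```bash
python3 foot.py 3 pics/w12.png;  python3 -c "
from h import *
print(bot.get_obs()['ft_torque'].round(2))"
```

```text
t 27.85 p [ 0.4773 -0.3687  0.0796] yaw -105.4 turn 0.23 -> then units [ 0.001  0.108 -0.007] mm [ 0.1  6.5 -0.4] F [-2.3  0.7 -0.2] w 0.0285 j6 2.72 tilt 4.07
wells crop px [[148.0, 368.0], [149.0, 303.0], [150.0, 230.0], [151.0, 146.0]]
toolz [ 0.021  0.068 -0.997]
foot rows crop [(200, [138, 162]), (204, [133, 170]), (208, [168, 175]), (212, [172, 175]), (220, [141, 149]), (224, [130, 161])]
[0.09 0.36 0.02]
```

Emit:
play_rows:
  deltas: [0, 0, 0, 0.04, 0, 0.5, 0, 0, 0, 0, 0.6, 0, 0, 0, 0, 0.6, 0, 0, 0, 0, 0.6, 0, 0, -0.15, 0, 0.6, 0, 0, -0.3, 0, 0.6, 0, 0, -0.4, 0, 0.6, 0, 0, -0.4, 0, 0.6, 0, 0, -0.2, 0, 0.6, 0, 0, 0, 0]

```text
clock: 29.15
eef_pos: [0.4763, -0.375, 0.1688]
tool_rot: [-0.606, 0.795, 0.02, 0.029]
ft_force: [0.6, 0.1, -0.4]
grip_width: 0.0515
```

Run:
```python
from h import *
plan(.517,-.142,.165,-65)
im,K,R,t=cam("side"); cv2.imwrite("pics/s13.png",cv2.resize(im[190:350,160:440],None,fx=2,fy=2))
```

```text
t 29.15 p [ 0.4763 -0.375   0.1688] yaw -105.3 turn -40.35 -> then units [-3.223 -2.246  0.339] mm [-193.4 -134.7   20.4] F [ 0.6  0.1 -0.4] w 0.0515 j6 2.71 tilt 4.06
```

View pics/s13.png

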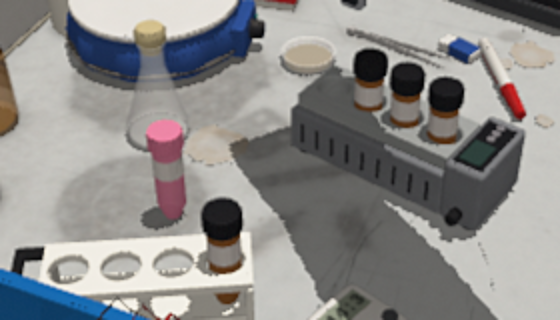

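Three tubes stand in the block in order, all at the same height, and only tube 4 is left in the rack.

Emit:
play_rows:
  deltas: [0.6, 0, 0, 0, -10, 0.6, 0, 0, 0, -10, 0.6, 0, 0, 0, -10, 0.6, 0, 0, 0, -10, 0.6, 0, 0, 0, 0, 0.6, -0.3, -0.2, 0, 0, 0.6, -0.55, -0.38, 0, 0, 0.6, -0.55, -0.38, 0, 0, 0.6, -0.55, -0.38, 0, 0, 0.6, -0.55, -0.38, 0, 0, 0.6, -0.4, -0.28, 0, 0, 0.6, 0, 0, 0, 0]

```text
clock: 30.7
eef_pos: [0.5052, -0.1494, 0.1757]
tool_rot: [0.843, -0.536, -0.018, -0.037]
ft_force: [-0.1, -0.6, 0.5]
grip_width: 0.0515
```

Run:
```python
from h import *
plan(.517,-.142,.13,-65)
```

```text
t 30.7 p [ 0.5052 -0.1494  0.1757] yaw -64.8 turn 0.19 -> then units [ 0.024 -0.198  0.771] mm [  1.5 -11.9  46.3] F [-0.1 -0.6  0.5] w 0.0515 j6 2.37 tilt 4.71
```

Emit:
play_rows:
  deltas: [0.6, 0.01, -0.12, 0.1, 0.2, 0.6, 0.01, -0.05, 0.3, 0, 0.6, 0, 0, 0.3, 0, 0.6, 0, 0, 0, 0]

```text
clock: 31.2
eef_pos: [0.5158, -0.1432, 0.1319]
tool_rot: [0.841, -0.54, -0.018, -0.037]
ft_force: [0.5, 0.3, -0.3]
grip_width: 0.0511
```

Run:
```python
from h import *
plan(.517,-.142,.070,-65)
im,K,R,t=cam("wrist"); q=proj([.517,-.142,.106],K,R,t)[0]; print(q.round(0)); x,y=q.astype(int)
g=cv2.medianBlur(im.max(2),5)
c=cv2.HoughCircles(g[y-70:y+60,x-65:x+65],cv2.HOUGH_GRADIENT,1,40,param1=80,param2=12,minRadius=25,maxRadius=36); print(None if c is None else c[0]+[x-65,y-70,0])
```

```text
t 31.2 p [ 0.5158 -0.1432  0.1319] yaw -65.3 turn -0.34 -> then units [0.063 0.018 1.03 ] mm [ 3.8  1.1 61.8] F [ 0.5  0.3 -0.3] w 0.0511 j6 2.4 tilt 4.7
[330. 288.]
[[335.5        285.5         33.79999924]]
```

Emit:
play_rows:
  deltas: [0.6, 0.05, 0, 0.25, 0, 0.6, 0.03, 0, 0.3, 0, 0.6, 0, 0, 0.3, 0, 0.6, 0, 0, 0.12, 0, 0.6, 0, 0, 0, 0]

```text
clock: 31.88
eef_pos: [0.5211, -0.1455, 0.0728]
tool_rot: [0.84, -0.542, -0.015, -0.037]
ft_force: [-0.1, 0.2, -0.4]
grip_width: 0.0514
```

Run:
```python
from h import *
plan(.518,-.143,.070,-65)
```

```text
t 31.88 p [ 0.5211 -0.1455  0.0728] yaw -65.5 turn -0.55 -> then units [-0.057  0.031  0.049] mm [-3.4  1.8  2.9] F [-0.1  0.2 -0.4] w 0.0514 j6 2.4 tilt 4.62
```

Emit:
play_rows:
  deltas: [0.6, -0.04, 0.03, 0.05, 0, 0, 0, 0, 0, 0, 0, 0, 0, 0, 0, 0, 0, 0, 0, 0, 0, 0, 0, 0, 0, 0, 0, 0, -0.1, 0, 0, 0, 0, -0.2, 0, 0, 0, 0, -0.4, 0, 0, 0, 0, -0.5, 0, 0, 0, 0, -0.5, 0, 0, 0, 0, -0.4, 0, 0, 0, 0, 0, 0]

```text
clock: 33.38
eef_pos: [0.5179, -0.1549, 0.2059]
tool_rot: [0.84, -0.542, -0.012, -0.038]
ft_force: [-0.1, 0.4, -1.0]
grip_width: 0.0284
```

Run:
```python
from h import *
plan(.517,-.382,.20,-105.6)
```

```text
t 33.38 p [ 0.5179 -0.1549  0.2059] yaw -65.5 turn 40.06 -> then units [ 3.644 -1.01  -0.193] mm [218.6 -60.6 -11.6] F [-0.1  0.4 -1. ] w 0.0284 j6 2.38 tilt 4.58
```

Emit:
play_rows:
  deltas: [0, 0, 0, 0, 10, 0, 0, 0, 0, 10, 0, 0, 0, 0, 10, 0, 0, 0, 0, 10, 0, 0, 0, 0, 0, 0, 0.35, -0.1, -0.03, 0, 0, 0.6, -0.17, -0.04, 0, 0, 0.6, -0.17, -0.04, 0, 0, 0.6, -0.17, -0.04, 0, 0, 0.6, -0.17, -0.04, 0, 0, 0.5, -0.15, -0.03, 0, 0, 0, 0, 0, 0]

```text
clock: 34.88
eef_pos: [0.5125, -0.361, 0.1931]
tool_rot: [-0.606, 0.795, 0.03, 0.029]
ft_force: [-0.1, 0.6, 0.3]
grip_width: 0.0287
```

Run:
```python
from h import *
plan(.517,-.382,.14,-105.6)
```

```text
t 34.88 p [ 0.5125 -0.361   0.1931] yaw -105.4 turn 0.2 -> then units [ 0.388 -0.177  0.853] mm [ 23.3 -10.6  51.2] F [-0.1  0.6  0.3] w 0.0287 j6 2.76 tilt 4.81
```

Emit:
play_rows:
  deltas: [0, 0.2, -0.1, 0, 0, 0, 0.13, -0.06, 0.2, 0, 0, 0.03, 0, 0.3, 0, 0, 0, 0, 0.3, 0, 0, 0, 0, 0.05, 0, 0, 0, 0, 0, 0]

```text
clock: 35.62
eef_pos: [0.5171, -0.3782, 0.1355]
tool_rot: [-0.609, 0.792, 0.032, 0.029]
ft_force: [0.2, -0.9, 0.3]
grip_width: 0.0288
```

```bash
python3 foot.py 4 pics/w14.png
```

```text
t 35.62 p [ 0.5171 -0.3782  0.1355] yaw -104.9 turn 0.68 -> then units [0.106 0.107 0.922] mm [ 6.4  6.4 55.3] F [ 0.2 -0.9  0.3] w 0.0288 j6 2.73 tilt 4.95
wells crop px [[155.0, 347.0], [157.0, 299.0], [158.0, 246.0], [160.0, 187.0]]
toolz [ 0.007  0.086 -0.996]
foot rows crop [(180, [148, 152]), (184, [136, 163]), (188, [132, 167]), (192, [129, 170]), (196, [128, 171]), (200, [126, 172]), (204, [125, 173])]
```

View pics/w14.png

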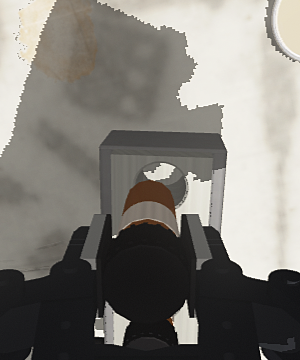

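Well 4 is at about (162,187) and the foot at about (150,188), so I need about +7.5 mm along tool x.

Emit:
play_rows:
  deltas: [0, 0.07, 0, 0, 0.6, 0, 0.05, 0, 0, 0, 0, 0, 0, 0, 0]

```text
clock: 36.05
eef_pos: [0.5161, -0.3864, 0.137]
tool_rot: [-0.605, 0.795, 0.031, 0.029]
ft_force: [0.2, 0.4, -0.4]
grip_width: 0.0287
```

```bash
python3 foot.py 4 pics/w15.png
```

```text
t 36.05 p [ 0.5161 -0.3864  0.137 ] yaw -105.5 turn 0.07 -> then units [-0.028  0.13   0.958] mm [-1.7  7.8 57.5] F [ 0.2  0.4 -0.4] w 0.0287 j6 2.73 tilt 4.83
wells crop px [[146.0, 347.0], [146.0, 299.0], [146.0, 246.0], [147.0, 188.0]]
toolz [ 0.009  0.084 -0.996]
foot rows crop [(180, [146, 152]), (184, [136, 162]), (188, [132, 167]), (192, [129, 170]), (196, [128, 171]), (200, [126, 173]), (204, [125, 173])]
```

Emit:
play_rows:
  deltas: [0, 0.01, 0, 0.1, 0, 0, 0.01, 0, 0.15, 0, 0, 0.01, 0, 0.15, 0, 0, 0, 0, 0.15, 0, 0, 0, 0, 0, 0]

```text
clock: 36.72
eef_pos: [0.5152, -0.384, 0.1008]
tool_rot: [-0.605, 0.795, 0.032, 0.029]
ft_force: [0.2, -0.1, -0.0]
grip_width: 0.0286
```

```bash
python3 foot.py 4 pics/w15.png;  python3 -c "
from h import *
print(bot.get_obs()['ft_torque'].round(2))"
```

```text
t 36.73 p [ 0.5152 -0.384   0.1008] yaw -105.5 turn 0.08 -> then units [-0.043  0.111  0.354] mm [-2.6  6.7 21.2] F [ 0.2 -0.1 -0. ] w 0.0286 j6 2.74 tilt 4.96
wells crop px [[144.0, 389.0], [144.0, 336.0], [145.0, 277.0], [145.0, 211.0]]
toolz [ 0.008  0.086 -0.996]
foot rows crop [(184, [136, 155]), (188, [131, 163]), (192, [129, 167]), (196, [127, 170]), (200, [126, 172]), (204, [125, 173]), (208, [124, 174])]
[0.04 0.11 0.07]
```

Emit:
play_rows:
  deltas: [0, 0, 0.03, 0.12, 0, 0, 0, 0.02, 0.12, 0, 0, 0, 0, 0.12, 0, 0, 0, 0, 0.04, 0, 0, 0, 0, 0, 0]

```text
clock: 37.4
eef_pos: [0.5146, -0.3827, 0.0802]
tool_rot: [-0.605, 0.795, 0.028, 0.03]
ft_force: [-2.0, 1.8, -1.1]
grip_width: 0.0287
```

Run:
```python
from h import *
plan(.5096,-.3779,.080,-105.6);print(bot.get_obs()["ft_torque"].round(2))
```

```text
t 37.4 p [ 0.5146 -0.3827  0.0802] yaw -105.5 turn 0.1 -> then units [-0.055  0.102  0.009] mm [-3.3  6.1  0.5] F [-2.   1.8 -1.1] w 0.0287 j6 2.74 tilt 4.74
[0.23 0.41 0.05]
```

Emit:
play_rows:
  deltas: [0, 0, 0, 0.04, 0, 0.5, 0, 0, 0, 0, 0.6, 0, 0, 0, 0, 0.6, 0, 0, 0, 0, 0.6, 0, 0, -0.15, 0, 0.6, 0, 0, -0.3, 0, 0.6, 0, 0, -0.4, 0, 0.6, 0, 0, -0.5, 0, 0.6, 0, 0, -0.5, 0, 0.6, 0, 0, -0.3, 0, 0.6, 0, 0, 0, 0]

```text
clock: 38.78
eef_pos: [0.5131, -0.3942, 0.2128]
tool_rot: [-0.605, 0.795, 0.027, 0.031]
ft_force: [-0.1, 0.5, -0.6]
grip_width: 0.051
```

Run:
```python
from h import *
W=np.array([[.394,-.3453,.115],[.4325,-.3562,.115],[.471,-.367,.115],[.5096,-.3779,.115]])
plan(.51,-.378,.2)
im,K,R,t=cam("side"); im1,K1,R1,t1=cam("scene")
a=cv2.resize(im[190:400,150:450],None,fx=2,fy=2); b=cv2.resize(im1[170:380,170:470],None,fx=2,fy=2)
cv2.imwrite("pics/f.png",cv2.resize(np.vstack([a,b]),None,fx=.7,fy=.7))
for i,k,r,tt,n in((im,K,R,t,"side"),(im1,K1,R1,t1,"scene")):
    print(n,proj(W-[0,0,.009],k,r,tt).round(0).tolist())
```

```text
t 38.77 p [ 0.5131 -0.3942  0.2128] yaw -105.5 turn 0 -> then units [-0.228  0.121  0.233] mm [-13.7   7.2  14. ] F [-0.1  0.5 -0.6] w 0.051 j6 2.72 tilt 4.66
side [[384.0, 237.0], [364.0, 229.0], [345.0, 222.0], [327.0, 214.0]]
scene [[416.0, 229.0], [395.0, 220.0], [375.0, 212.0], [356.0, 204.0]]
```

View pics/f.png

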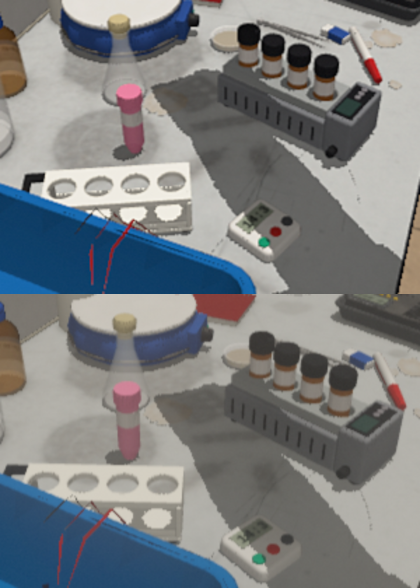

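In both views all four tubes stand upright in the block at equal height. The side-view caps are at about (328,212), (345,223), (364,228) and (382,235), within about 2 px of the positions computed for seated tubes. The rack is empty, and the flask, dish, timer and pink tube are where they were. Handing in.

```bash
python3 -c "
from workcell import ticket; print(ticket.job_done())"
```

```text
the job is handed in; nothing more can be done
None
```

All four tubes are in the thermostat block in rack order, with the tab-end tube next to the control box. I handed the job in at about 39 s of the 102 s allowed; no verdict came back.

**Final checks:**
- **Seating:** each tube was lowered to within about 1 mm of its computed seated height before I let go. The forces I read stayed below about 3 N.
- **Position:** in the last side view all four caps sit within about 2 px of where seated tubes should appear. The last side and scene views show every tube upright and level with the others.
- **Bystanders:** the flask, petri dish, timer and pink tube look unmoved by eye. I did not measure their displacement.

**Imperfections:**
- **Gripper tilt:** the tool drifted to about 5° of tilt over the run, and the moves offer no way to correct it. I steered each foot into its well from the wrist camera.
- **Camera disagreement:** the fixed and wrist cameras differed by 2–4 mm on the well positions, so I used an average. The taper and well clearance covered that.
- **Tube 2:** a last downward nudge of about 3.6 mm did not lower it further. I took this as fully seated, and the later pictures agree.

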